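Open the rack clamp, unstack it and close it again

TASK

Turn the clamp's wheel until the brass pointer on its far rim stands at the green mark, so that the steel tongue draws back. Then lift off the pale block and lay it flat lengthwise on the green-topped stand, and after it lay the dark block from the bed flat lengthwise on the black-topped stand. Finally turn the wheel back until the pointer stands at the red mark, and leave the other things on the bench where they are.

Things in the scene. Friction and masses are not known exactly. Their poses are not given: they have to be found in the camera images.
- rack_clamp: blue and steel rack clamp fixed to the bench, 265 x 126 mm (x, y). Origin: on the bench top under the foot of the blue housing's front face; x points away from the robot, y left, z up. The housing reaches from x = 0 to 125 mm, 122 mm wide; its top slopes from z = 85 mm in front to 157 mm behind, so the wheel's axis leans 0.52 rad (30 deg) from vertical towards the robot.
- bed (a point): middle of the bed's top face, in front of the housing, 14 mm above the bench; axes as the clamp's. Four corner brackets, each 22 mm long, and two end stops rise 20 mm above it; the long sides are open between the brackets for 72 mm.
- tongue_tip (a point): lower edge of the front end of the steel tongue, 30 mm wide, 8 mm thick, 69 mm above the bench, that holds the far end of the pale block down (3 mm above it). A rack moves it with the wheel, 33 mm per rad: it stands 6 mm out of the housing with the pointer at green, clear of the blocks, and 42 mm at red.
- clamp_wheel (a joint): angle of the wheel in rad, growing clockwise seen from above: 0 = pointer at the red mark (far left of the rim), 1.1 = pointer at the green mark (far right); 0.55 = pointer straight away from the robot. Stops at -0.5 and 1.6. Starts near red. Turns stiffly by friction (about 0.12 N m) and stays where it is left; no spring.
- wheel_grip (a point): point on the wheel's axis inside its orange grip bar, turning with it: z along the axis, out of the wheel; x along the bar towards the brass pointer; the fingers close along its y. The bar is 74 mm long (x), 22 mm wide (y); its top is 12 mm above this point, its foot (the face of the black wheel, 88 mm across) 18 mm below.
- pointer_tip (a point): tip of the brass pointer on the far rim of the wheel, 55 mm from the axis, over a fixed aluminium collar with black ticks every 0.14 rad, a red mark at far left and a green mark at far right, each 9 mm wide and showing on the collar's edge too
- caul: pale wooden block (caul), 40 x 85 x 22 mm (x, y, z), 0.05 kg, lying on the dark block under the tongue, its length along the clamp's x; origin: middle of its underside, z up. Grasp across the 40 mm.
- workpiece: dark wooden block, 50 x 110 x 30 mm (x, y, z), 0.1 kg, lying in the clamp's bed between the corner brackets, its length along the clamp's x; origin: middle of its underside, z up. Grasp across the 50 mm, between the brackets.
- green_stand: fixed plywood stand with a green top, 150 x 76 mm (x, y), top 25 mm above the bench; origin under its middle on the bench, x its length
- black_stand: the same stand with a black rubber top, 150 x 76 mm (x, y), top 25 mm above the bench; origin under its middle on the bench, x its length
- sand_block: red sanding block, 46 x 110 x 40 mm; bystander; origin under its middle
- screw_tin: open round tin of screws, 67 mm across, 32 mm high; bystander; origin under its base
- bench_dog: round wooden bench dog, 40 mm across, 56 mm high, standing; bystander; origin under its base
Things that resemble listed ones, but are neither listed nor needed, are in the scene too. Leave any purple look-alike of the caul alone.

How it is judged:
On the way, in this order (a step that is already met when the one before it is completed fails the run):
1. the pointer stands at the green mark, both blocks still in the clamp (value of joint clamp_wheel between 0.97 and 1.23 rad and x of workpiece in the frame of rack_clamp between -0.09 and -0.05 m and z of workpiece in the frame of rack_clamp between 0.008 and 0.02 m and x of caul in the frame of rack_clamp between -0.085 and -0.035 m and z of caul in the frame of rack_clamp between 0.036 and 0.05 m), for 0.3 s.
2. the pale block lies released on the green-topped stand, the dark block still in the bed (x of caul in the frame of green_stand between -0.04 and 0.04 m and y of caul in the frame of green_stand between -0.028 and 0.028 m and z of caul in the frame of green_stand between 0.018 and 0.032 m and angle between caul's own z axis and vertical below 0.15 rad and angle between the y axis of caul and the x axis of green_stand, either way round below 0.35 rad and linear speed of caul below 0.02 m/s and contact force between the fingers and caul below 0.3 N and x of workpiece in the frame of rack_clamp between -0.09 and -0.05 m and z of workpiece in the frame of rack_clamp between 0.008 and 0.02 m and value of joint clamp_wheel between 0.97 and 1.23 rad), for 0.2 s.
3. the dark block lies released on the black-topped stand (x of workpiece in the frame of black_stand between -0.04 and 0.04 m and y of workpiece in the frame of black_stand between -0.028 and 0.028 m and z of workpiece in the frame of black_stand between 0.018 and 0.032 m and angle between workpiece's own z axis and vertical below 0.15 rad and angle between the y axis of workpiece and the x axis of black_stand, either way round below 0.35 rad and linear speed of workpiece below 0.02 m/s and contact force between the fingers and workpiece below 0.3 N and value of joint clamp_wheel between 0.97 and 1.23 rad), for 0.2 s.
At the end, for the whole second after the job is handed in: The pointer stands at the red mark (joint within 0.13 rad of 0), at rest. The pale block lies flat on the green-topped stand and the dark block flat on the black-topped stand, each centred within 40 mm along and 28 mm across its stand, lengthwise within 0.35 rad, released and at rest (value of joint clamp_wheel between -0.13 and 0.13 rad and x of caul in the frame of green_stand between -0.04 and 0.04 m and y of caul in the frame of green_stand between -0.028 and 0.028 m and z of caul in the frame of green_stand between 0.018 and 0.032 m and angle between each of caul, workpiece's own z axis and vertical below 0.15 rad and angle between the y axis of caul and the x axis of green_stand, either way round below 0.35 rad and linear speed of each of caul, workpiece below 0.02 m/s and contact force between the fingers and caul below 0.3 N and x of workpiece in the frame of black_stand between -0.04 and 0.04 m and y of workpiece in the frame of black_stand between -0.028 and 0.028 m and z of workpiece in the frame of black_stand between 0.018 and 0.032 m and angle between the y axis of workpiece and the x axis of black_stand, either way round below 0.35 rad and contact force between the fingers and workpiece below 0.3 N and velocity of joint clamp_wheel between -0.05 and 0.05 rad/s); the robot touches nothing.
It fails at once if the sand block is pushed more than 30 mm away or tipped (distance of sand_block from where it was at the start of the episode above 0.03 m or angle between sand_block's own z axis and vertical above 0.5 rad).
It fails at once if the screw tin is pushed more than 30 mm away or tipped (distance of screw_tin from where it was at the start of the episode above 0.03 m or angle between screw_tin's own z axis and vertical above 0.5 rad).
It fails at once if the bench dog is pushed more than 30 mm away or tipped (distance of bench_dog from where it was at the start of the episode above 0.03 m or angle between bench_dog's own z axis and vertical above 0.5 rad).
It also fails if it takes over 72 s, if anything falls off the work surface, if the arm or the gripper's body presses on something with over 40 N, if the wrist force passes 120 N, or if a joint passes its speed limit or range.

ROBOT

A 6-joint arm with a two-finger parallel gripper is mounted at the origin on a cart in front of the work surface, level with it; the furniture and walls round the work are solid. World frame = base frame: x ahead of the robot, y to its left, z up, the work surface at z = 0. Lengths are in m, angles in rad, forces in N, time in s.
With the tool pointing down it reaches from about 0.225 to 0.875 m from the base axis. Payload 3.4 kg.
Tool frame: the origin (TCP) lies at the very end of the fingers, on their centre line; the grasp point (between the pads) lies behind it (manip.grasp_offset is the z of the grasp point in the tool frame, in m); z points along the fingers, y is the line along which they close (so a half turn about z gives the same grasp; the last joint's range is limited). The gripper opens to 85 mm and grips with 20 to 120 N. Pads are 22 mm wide; open, the fingers measure 114 mm over their backs; the gripper's body (76 mm by 85 mm) begins 54 mm behind the grasp point. The pads swing forward as they close: fully open they stand 13 mm farther back than shut.
Start: joints at [1.002, 0.276, 1.505, -0, 1.361, -0.121], TCP at [0.249, 0.518, 0.231] pointing down, gripper open.
Joint ranges: [-2.89, 2.89], [-0.75, 2.08], [0.22, 2.7], [-1.18, 4.32], [0.11, 2.71], [-2.7, 2.7]. Speed limits (rad/s): [2.57, 2.57, 3.14, 3.14, 3.14, 3.14].

INTERFACE

Orientations are given as a unit quaternion [w, x, y, z].
In Python, from rig import manip gives the robot as it stands.
- The arm moves only by the shell command python3 -m pendant 'ROWS' [FORCE]. ROWS is JSON, a list of rows, each an object of numbers: "dx", "dy", "dz": the shift along the tool's x, y, z in m; "rx", "ry", "rz": the turn, a rotation vector about the tool's x, y, z in degrees; "hand": the finger opening in m, from 0 to 0.0854. In form: [{"dx": .., "dy": .., "dz": .., "rx": .., "ry": .., "rz": .., "hand": ..}, ...]. A call has 1 to 12 rows; each row shifts and turns the commanded pose from where the row before left it, along the tool's axes as they then stand; what a row does not reach is not made up. A row lasts 1/12 s, in which the tool goes at most 41.7 mm and 7.16 degrees, less where a joint would pass 70% of its speed; a pose out of reach is approached as far as the arm can. A call is refused whole if a number of a shift passes 0.0417 or a number of a turn 7.16, either way. A call with a gripper value outside its range is refused whole. The fingers move at their own pace and stop on an object; FORCE is the grip in N (left out, the last holds). Time passes only in rows, so rows that do not move let the fingers close. It gives the time, the measured TCP pose, the force, the opening and the grip force at its end, in the units of the state.
- manip.get_state(): the state, without advancing time (a new reading comes with each control period).
- manip.get_image(name): name is "scene" or "side" or "wrist"; returns a dict with "frame" (420x560x3 uint8, red, green, blue), "fx", "fy", "cx", "cy" (pixels), "position" and "attitude" of the camera in the world; the wrist camera has in their place "mount" (4x4, takes a point from camera to tool coordinates, whose origin is the TCP and whose axes are the flange's). Camera axes: x right, y up, looking along -z (the intrinsics and any distortion apply to the point x, -y, -z); pixel columns grow to the right and rows downward; lengths in m; the calibration is good to about 2 mm. A picture is of the moment at which its call begins: read the wrist's pose just before it. There is no depth.
- manip.sign_off(): hands the job in; it is judged then, once.
The state is a dict: "clock": time; "qpos": joint angles; "qd": joint speeds; "effort": joint torques, N m; "position": TCP position; "ee_rot": TCP orientation; "contact_force": force on the tool from outside, world axes, zero at the start; "moment": the same for the moment, N m; "width": finger opening in m; "gripper_force": force on a finger pad.
Only numpy, scipy, OpenCV 4.12 (cv2) and the standard library are available. Lean on these libraries where they do the work, as an engineer would, in place of code of your own. Each camera call takes 0.05 s, during which the arm holds its last target. There are 200 camera calls.

## Working session

There is one attempt and no reset: what is moved stays moved. The work goes in short steps, Python scripts to look and compute and a shell command to move; the robot and the scene stay as the last step left them, time stands still between calls to the robot, and variables do not carry over. Pictures are saved under pics/ and viewed, at most 10 in all, crops included, and the job is handed in when it is done.

```bash
ls; mkdir -p pics; python3 - <<'E'
from rig import manip
import cv2,numpy as np
print(manip.grasp_offset, manip.get_state())
for n in ["scene","side","wrist"]:
    d=manip.get_image(n); cv2.imwrite(f"pics/{n}0.png",d["frame"][:,:,::-1])
    print(n,{k:(np.round(v,4).tolist() if k!="frame" else 0) for k,v in d.items()})
E
```

```text
pics
-0.0187 {'clock': 0.0, 'qpos': array([ 1.00203513e+00,  2.76623009e-01,  1.50612935e+00, -4.94714593e-06,
        1.36066876e+00, -1.20966425e-01]), 'qd': array([-1.83583936e-03, -6.74692404e-04,  9.79057162e-06,  5.53698359e-04,
        8.34309738e-04, -2.24431456e-04]), 'effort': array([ 9.18053920e-04, -4.16766715e+01, -2.45813477e+01,  1.69749211e-05,
        1.09979571e-02, -1.08776604e-05]), 'position': array([0.24867347, 0.51787712, 0.23042522]), 'ee_rot': array([-3.06797711e-04,  2.22030805e-01,  9.75039223e-01, -8.61223710e-04]), 'contact_force': array([ 0.85471483,  0.71191938, -0.5123125 ]), 'moment': array([ 0.03796586, -0.02815656, -0.03367012]), 'gripper_force': 0.0, 'width': 0.08523995034038835}
scene {'frame': 0, 'fx': 506.969, 'fy': 506.969, 'cx': 280.7771, 'cy': 207.3632, 'position': [0.0452, 1.109, 0.9406], 'attitude': [-0.197, -0.0991, 0.4043, 0.8876]}
side {'frame': 0, 'fx': 456.816, 'fy': 456.816, 'cx': 274.2789, 'cy': 202.3452, 'position': [0.3973, -0.5392, 0.7551], 'attitude': [0.8979, 0.4373, -0.0254, -0.0428]}
wrist {'frame': 0, 'fx': 371.5364, 'fy': 371.5364, 'cx': 278.1251, 'cy': 209.9045, 'mount': [[0.0008, 0.9577, 0.2877, 0.0751], [1.0, -0.0008, -0.0001, -0.0004], [0.0001, 0.2877, -0.9577, -0.1418], [0.0, 0.0, 0.0, 1.0]]}
```

View pics/scene0.png

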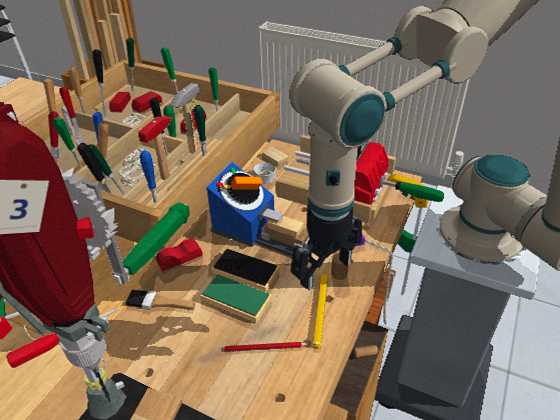

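View pics/side0.png

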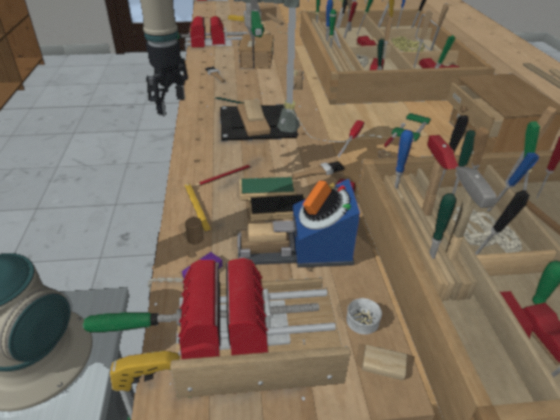

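The scene view shows the blue clamp at about (240,205), the black stand (246,266), the green stand (236,297) and the gripper hiding part of the bed. The side view shows the clamp at (325,225), the pale caul at (268,237), the black stand (275,204), the green stand (267,187) and something purple at (203,266). I'll enlarge both.

```bash
cat > h.py <<'E'
import numpy as np,cv2
from scipy.spatial.transform import Rotation as R
def q2r(q): return R.from_quat([q[1],q[2],q[3],q[0]])
def cam(d,st=None):
    if "mount" in d:
        T=np.eye(4);T[:3,:3]=q2r(st["ee_rot"]).as_matrix();T[:3,3]=st["position"]
        M=T@np.array(d["mount"]);return M[:3,3],M[:3,:3]
    return np.array(d["position"]),q2r(d["attitude"]).as_matrix()
def ray(d,u,v,z,st=None):
    p,A=cam(d,st);r=A@np.array([(u-d["cx"])/d["fx"],-(v-d["cy"])/d["fy"],-1]);return p+r*(z-p[2])/r[2]
def proj(d,X,st=None):
    p,A=cam(d,st);c=(np.atleast_2d(X)-p)@A
    return np.c_[d["cx"]-d["fx"]*c[:,0]/c[:,2],d["cy"]+d["fy"]*c[:,1]/c[:,2]]
E
python3 - <<'E'
import cv2
a=cv2.imread("pics/scene0.png")[155:325,180:400];cv2.imwrite("pics/c1.png",cv2.resize(a,None,fx=3.6,fy=3.5,interpolation=cv2.INTER_CUBIC))
a=cv2.imread("pics/side0.png")[165:285,180:380];cv2.imwrite("pics/c2.png",cv2.resize(a,None,fx=4,fy=4,interpolation=cv2.INTER_CUBIC))
E
```

```text
(no output)
```

View pics/c2.png

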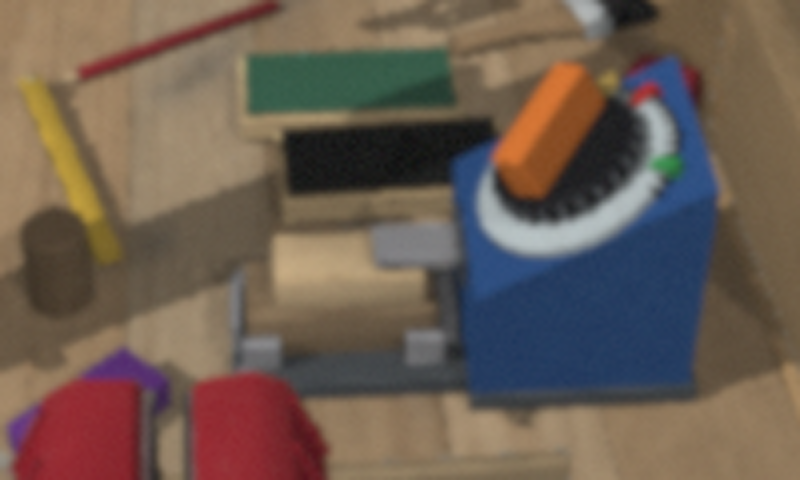

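View pics/c1.png

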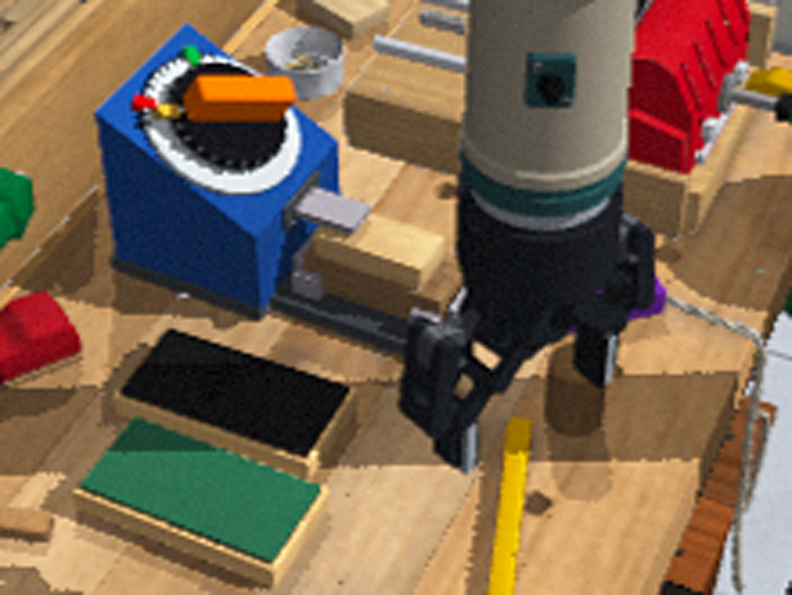

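```bash
cat > fit.py <<'E'
from h import *
from rig import manip
from scipy.optimize import least_squares
s=manip.get_image("scene");d=manip.get_image("side")
m1=lambda p:(180+p[0]/3.6,155+p[1]/3.5)
m2=lambda p:(180+p[0]/4,165+p[1]/4)
def W(p,X): X=np.atleast_2d(X);return R.from_euler('z',p[2]).apply(X)+[p[0],p[1],0]
def fit(obs1,obs2,p0,tops=False):
    A=np.array([o[1] for o in obs1]);a=np.array([m1(o[0]) for o in obs1])
    B=np.array([o[1] for o in obs2]);b=np.array([m2(o[0]) for o in obs2])
    f=lambda p:np.r_[(proj(s,W(p,A))-a).ravel(),(proj(d,W(p,B))-b).ravel()]
    r=least_squares(f,p0,loss='soft_l1');return r.x,f(r.x).reshape(-1,2).round(1)
c=lambda x,y,z:(x,y,z)
p,e=fit([((97,117),c(.125,.061,.157)),((187,25),c(.125,-.061,.157)),((257,237),c(0,.061,.085)),((338,148),c(0,-.061,.085))],
 [((718,190),c(.125,-.061,.157)),((468,298),c(0,-.061,.085)),((455,157),c(0,.061,.085)),((672,58),c(.125,.061,.157)),((470,403),c(0,-.061,0))],[.5,.1,0])
print("clamp",p.round(4),e.tolist())
H=lambda i:[(.075-i,.038-i,.025),(-.075+i,.038-i,.025),(-.075+i,-.038+i,.025),(.075-i,-.038+i,.025)]
h=H(.002)
# green: c1 order far-left..: (78,487)=far x,+y ; (275,560)= near x,+y; (322,490)=near,-y; (133,418)=far,-y
g,e=fit(list(zip([(78,487),(275,560),(322,490),(133,418)],h)),list(zip([(450,48),(248,52),(246,113),(455,104)],h)),[.45,.3,0])
print("green",g.round(4),e.tolist())
b,e=fit(list(zip([(118,395),(308,458),(350,388),(172,328)],h)),list(zip([(490,120),(286,128),(287,193)],h)),[.45,.2,0])
print("black",b.round(4),e.tolist())
# caul top z=.066 : c1 near end corners, c2
for n,(u,v),D in [("c1 caul near-left",m1((430,268)),s),("c1 near-right",m1((445,240)),s),("c2 near-right",m2((273,305)),d),("c2 near-left",m2((276,234)),d),]:
    q=ray(D,u,v,.066)[:2]-p[:2]; cc,ss=np.cos(p[2]),np.sin(p[2]);print(n,(cc*q[0]+ss*q[1]).round(4),(-ss*q[0]+cc*q[1]).round(4))
E
python3 fit.py
```

```text
clamp [ 0.5269  0.2405 -0.0432] [[-1.1, -3.1], [-0.1, -2.3], [-0.9, -0.9], [-0.1, -3.1], [-0.9, -0.8], [0.3, -0.3], [-1.4, -0.0], [-0.1, -1.6], [-1.7, 1.0]]
green [ 0.4816  0.4737 -0.0174] [[-1.4, -1.5], [-0.9, -0.2], [0.9, -2.9], [-0.2, -2.8], [-1.4, -2.0], [-2.9, -0.9], [-1.8, -0.7], [0.4, -0.7]]
black [0.5016 0.3896 0.005 ] [[-1.0, -1.7], [-0.4, -0.8], [1.1, -1.4], [-1.4, -1.7], [-0.3, -2.8], [-3.9, -1.7], [-2.5, -0.8]]
c1 caul near-left -0.1162 0.0193
c1 near-right -0.1125 -0.0119
c2 near-right -0.1061 -0.0421
c2 near-left -0.1037 0.0179
```

```bash
cat >> h.py <<'E'
C=[.5269,.2405,-.0432]
def cl(X,C=None):  # clamp->world
    C=C or globals()["C"]; return R.from_euler('z',C[2]).apply(X)+[C[0],C[1],0]
def down(yaw): # tool pointing down, tool x at angle yaw+pi (towards robot), tool y at yaw+90deg
    return R.from_euler('z',yaw)*R.from_matrix(np.array([[-1,0,0],[0,1,0],[0,0,-1.]]))
def wheelrot(q,yaw): # tool z into wheel
    return R.from_euler('z',yaw)*R.from_euler('y',-np.pi/6)*down(.55-q)
def plan(p,Rt,n=12,st=None,pr=True):
    from rig import manip
    st=st or manip.get_state(); R0=q2r(st["ee_rot"]); t=R0.inv().apply(np.array(p)-st["position"])
    rv=(R0.inv()*Rt).as_rotvec()/n; D=R.from_rotvec(rv); S=np.zeros((3,3));M=np.eye(3)
    for k in range(n): S+=M; M=M@D.as_matrix()
    x=np.linalg.solve(S,t)
    print(n,"rows  d",x.round(4).tolist()," r",np.degrees(rv).round(2).tolist()," total t",t.round(4).tolist(),"tot r",np.degrees(rv*n).round(1).tolist())
E
python3 - <<'E'
from h import *
g=cl([.045,0,.151]); Rt=wheelrot(.55,C[2]); p=g-Rt.apply([0,0,.11])
print(g,p); plan(p,Rt,12)
E
```

```text
[0.57185802 0.2385566  0.151     ] [0.51690933 0.24093187 0.24626279]
12 rows  d [-0.0276, -0.0166, 0.0051]  r [-0.51, -2.47, -1.89]  total t [-0.3617, -0.1338, -0.0153] tot r [-6.1, -29.6, -22.6]
```

```bash
python3 -m pendant '[{"dx":-0.0276,"dy":-0.0166,"dz":0.0051,"rx":-0.51,"ry":-2.47,"rz":-1.89},{"dx":-0.0276,"dy":-0.0166,"dz":0.0051,"rx":-0.51,"ry":-2.47,"rz":-1.89},{"dx":-0.0276,"dy":-0.0166,"dz":0.0051,"rx":-0.51,"ry":-2.47,"rz":-1.89},{"dx":-0.0276,"dy":-0.0166,"dz":0.0051,"rx":-0.51,"ry":-2.47,"rz":-1.89},{"dx":-0.0276,"dy":-0.0166,"dz":0.0051,"rx":-0.51,"ry":-2.47,"rz":-1.89},{"dx":-0.0276,"dy":-0.0166,"dz":0.0051,"rx":-0.51,"ry":-2.47,"rz":-1.89},{"dx":-0.0276,"dy":-0.0166,"dz":0.0051,"rx":-0.51,"ry":-2.47,"rz":-1.89},{"dx":-0.0276,"dy":-0.0166,"dz":0.0051,"rx":-0.51,"ry":-2.47,"rz":-1.89},{"dx":-0.0276,"dy":-0.0166,"dz":0.0051,"rx":-0.51,"ry":-2.47,"rz":-1.89},{"dx":-0.0276,"dy":-0.0166,"dz":0.0051,"rx":-0.51,"ry":-2.47,"rz":-1.89},{"dx":-0.0276,"dy":-0.0166,"dz":0.0051,"rx":-0.51,"ry":-2.47,"rz":-1.89},{"dx":-0.0276,"dy":-0.0166,"dz":0.0051,"rx":-0.51,"ry":-2.47,"rz":-1.89}]'
python3 -m pendant '[{},{},{}]'
python3 - <<'E'
from h import *
from rig import manip
st=manip.get_state(); d=manip.get_image("wrist"); f=d["frame"][:,:,::-1].copy()
cv2.imwrite("pics/w1.png",cv2.resize(f,(800,600),interpolation=cv2.INTER_CUBIC))
s=manip.get_image("scene")["frame"][:,:,::-1];cv2.imwrite("pics/scene1.png",s)
import pickle;pickle.dump((st,d),open("w1.pkl","wb"))
print(st["position"],st["ee_rot"]); plan(cl([.045,0,.151])-wheelrot(.55,C[2]).apply([0,0,.11]),wheelrot(.55,C[2]),1)
E
```

```text
[0.24883186 0.51810289 0.23089426] [-1.42138997e-04  2.22033046e-01  9.75039044e-01 -4.10853342e-04]
1 rows  d [-0.3616, -0.1339, -0.0151]  r [-6.09, -29.59, -22.64]  total t [-0.3616, -0.1339, -0.0151] tot r [-6.1, -29.6, -22.6]invalid input
invalid input
```

View pics/w1.png

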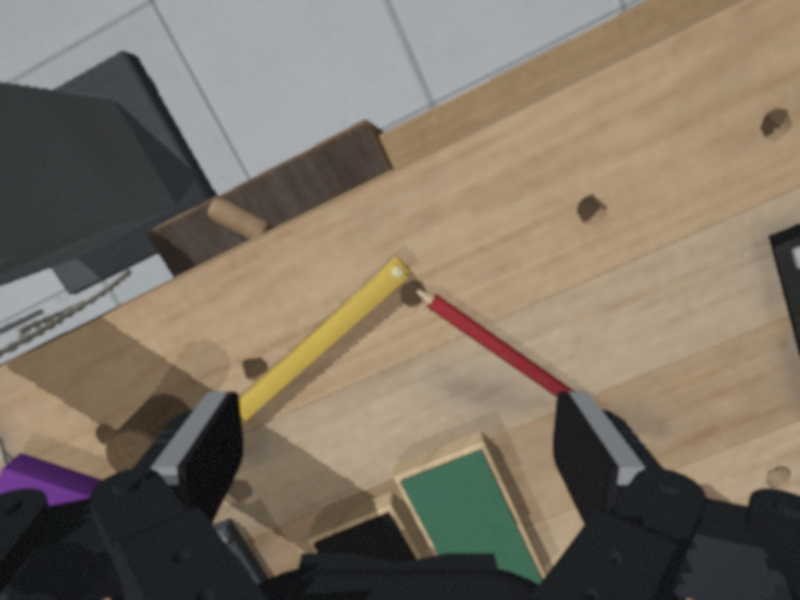

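The wrist view is still from the start pose: green stand at (465,510), black at (365,540), nothing of the clamp. The rows were refused, so I'll give every key.

```bash
python3 -m pendant '[{"dx":-0.0276,"dy":-0.0166,"dz":0.0051,"rx":-0.51,"ry":-2.47,"rz":-1.89,"hand":0.085},{"dx":-0.0276,"dy":-0.0166,"dz":0.0051,"rx":-0.51,"ry":-2.47,"rz":-1.89,"hand":0.085},{"dx":-0.0276,"dy":-0.0166,"dz":0.0051,"rx":-0.51,"ry":-2.47,"rz":-1.89,"hand":0.085},{"dx":-0.0276,"dy":-0.0166,"dz":0.0051,"rx":-0.51,"ry":-2.47,"rz":-1.89,"hand":0.085},{"dx":-0.0276,"dy":-0.0166,"dz":0.0051,"rx":-0.51,"ry":-2.47,"rz":-1.89,"hand":0.085},{"dx":-0.0276,"dy":-0.0166,"dz":0.0051,"rx":-0.51,"ry":-2.47,"rz":-1.89,"hand":0.085},{"dx":-0.0276,"dy":-0.0166,"dz":0.0051,"rx":-0.51,"ry":-2.47,"rz":-1.89,"hand":0.085},{"dx":-0.0276,"dy":-0.0166,"dz":0.0051,"rx":-0.51,"ry":-2.47,"rz":-1.89,"hand":0.085},{"dx":-0.0276,"dy":-0.0166,"dz":0.0051,"rx":-0.51,"ry":-2.47,"rz":-1.89,"hand":0.085},{"dx":-0.0276,"dy":-0.0166,"dz":0.0051,"rx":-0.51,"ry":-2.47,"rz":-1.89,"hand":0.085},{"dx":-0.0276,"dy":-0.0166,"dz":0.0051,"rx":-0.51,"ry":-2.47,"rz":-1.89,"hand":0.085},{"dx":-0.0276,"dy":-0.0166,"dz":0.0051,"rx":-0.51,"ry":-2.47,"rz":-1.89,"hand":0.085}]' 60 &&
python3 -m pendant '[{"dx":0,"dy":0,"dz":0,"rx":0,"ry":0,"rz":0,"hand":0.085},{"dx":0,"dy":0,"dz":0,"rx":0,"ry":0,"rz":0,"hand":0.085}]'
cat > snap.py <<'E'
from h import *
from rig import manip
import sys,pickle
st=manip.get_state(); d=manip.get_image("wrist"); n=sys.argv[1]
cv2.imwrite(f"pics/{n}.png",cv2.resize(d["frame"][:,:,::-1],(800,600),interpolation=cv2.INTER_CUBIC))
pickle.dump((st,d),open(n+".pkl","wb"))
print(st["clock"],st["position"],st["ee_rot"])
E
python3 snap.py w2; python3 -c "
from h import *
plan(cl([.045,0,.151])-wheelrot(.55,C[2]).apply([0,0,.11]),wheelrot(.55,C[2]),1)"
```

```text
clock: 1.35
position: [0.517, 0.2397, 0.2471]
ee_rot: [0.26, 0.02, 0.965, -0.006]
contact_force: [1.0, 0.3, -0.5]
width: 0.0849
gripper_force: 0.0
clock: 1.52
position: [0.5168, 0.2398, 0.2471]
ee_rot: [0.259, 0.022, 0.966, -0.005]
contact_force: [-0.4, 0.3, -0.5]
width: 0.0848
gripper_force: 0.0
1.5167 [0.51678653 0.23976241 0.24714554] [ 0.25921785  0.02220442  0.96554892 -0.00532573]
1 rows  d [-0.0003, 0.0005, 0.0008]  r [0.02, 0.0, -0.09]  total t [-0.0003, 0.0005, 0.0008] tot r [0.0, 0.0, -0.1]
```

View pics/w2.png

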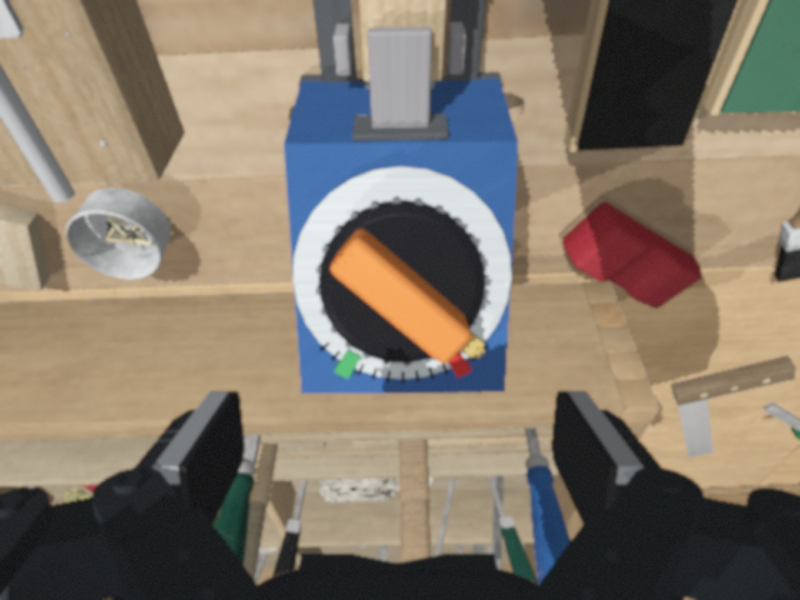

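The wrist view is centred on the clamp. Housing front-top corners are (288,143) and (517,140), rear-top (303,392) and (505,390). The orange bar's top runs (345,247) to (459,342), pointer (478,347) just past red (460,365), green at (347,364). The tongue is over the caul at (400,75).

```bash
cat > f2.py <<'E'
from h import *
import pickle
from scipy.optimize import least_squares
st,d=pickle.load(open("w2.pkl","rb"))
sc=.7
corn=np.array([[288,143],[517,140],[303,392],[505,390]])*sc
cX=np.array([[0,-.061,.085],[0,.061,.085],[.125,-.061,.157],[.125,.061,.157]])
bar=np.array([[360,229],[474,322],[443,362],[330,265]])*sc
def pts(p):
    x,y,w,s,h,q=p
    Rn=R.from_euler('y',-np.pi/6); ctr=np.array([.0625,0,.121])+Rn.apply([s,0,h])
    a=.55-q; B=np.array([[-.037,.011,.012],[.037,.011,.012],[.037,-.011,.012],[-.037,-.011,.012]])
    # image right=+y ; A is near robot,left end
    B=B[[3,0+0,0,0]] if 0 else B
    b=ctr+Rn.apply(R.from_euler('z',a).apply(B)); return cl(cX,[x,y,w]),cl(b,[x,y,w]),cl(ctr,[x,y,w])
def f(p):
    A,b,_=pts(p); return np.r_[(proj(d,A,st)-corn).ravel(),(proj(d,b,st)-bar).ravel()]
r=least_squares(f,C+[0,.03,0.]); print(r.x.round(4),f(r.x).reshape(-1,2).round(1).tolist()); print("grip",pts(r.x)[2])
x=r.x
Rn=R.from_euler('y',-np.pi/6)
for q in(0,1.1,x[5]):
  print(q,(proj(d,cl(np.array([.0625,0,.121])+Rn.apply([x[3],0,x[4]-.018]+R.from_euler('z',.55-q).apply([.055,0,0])),list(x[:3])),st)/sc).round())
E
python3 f2.py
```

```text
[ 5.240e-01  2.424e-01 -3.340e-02  1.000e-04  2.660e-02 -3.000e-01] [[-2.7, -0.5], [2.1, -0.3], [-0.9, 1.6], [0.9, 1.9], [-0.6, 0.4], [0.2, 3.2], [1.1, -3.0], [-0.1, -0.6]]
grip [0.57330783 0.24074932 0.14409228]
0 [[454. 360.]]
1.1 [[353. 361.]]
-0.3000310880379321 [[477. 342.]]
```

```bash
sed -i 's/^C=.*/C=[.5240,.2424,-.0334]; G=np.array([.5733,.2407,.1441])/' h.py
python3 -m pendant '[{"dx":0,"dy":0,"dz":0,"rx":0,"ry":0,"rz":-7,"hand":0.085},{"dx":0,"dy":0,"dz":0,"rx":0,"ry":0,"rz":-7,"hand":0.085},{"dx":0,"dy":0,"dz":0,"rx":0,"ry":0,"rz":-7,"hand":0.085},{"dx":0,"dy":0,"dz":0,"rx":0,"ry":0,"rz":-7,"hand":0.085},{"dx":0,"dy":0,"dz":0,"rx":0,"ry":0,"rz":-7,"hand":0.085},{"dx":0,"dy":0,"dz":0,"rx":0,"ry":0,"rz":-7,"hand":0.085},{"dx":0,"dy":0,"dz":0,"rx":0,"ry":0,"rz":-6,"hand":0.085},{"dx":0,"dy":0,"dz":0,"rx":0,"ry":0,"rz":0,"hand":0.085},{"dx":0,"dy":0,"dz":0,"rx":0,"ry":0,"rz":0,"hand":0.085}]'
python3 -c "
from h import *
from rig import manip
Rt=wheelrot(-.29,C[2]); plan(G+Rt.apply([0,0,.010]),Rt,6); print(manip.get_state()['qpos'].round(2))"
```

```text
clock: 2.32
position: [0.5158, 0.2419, 0.2467]
ee_rot: [0.235, -0.373, 0.891, -0.11]
contact_force: [-0.3, -1.0, 0.5]
width: 0.085
gripper_force: 0.0
6 rows  d [0.0, 0.0003, 0.0213]  r [-0.02, -0.02, -0.11]  total t [0.0001, 0.0019, 0.1276] tot r [-0.1, -0.1, -0.7]
[ 0.47  0.06  1.87 -0.36  0.78 -1.69]
```

```bash
python3 -m pendant '[{"dx":0,"dy":0.0004,"dz":0.025,"rx":0,"ry":0,"rz":-0.2,"hand":0.06},{"dx":0,"dy":0.0004,"dz":0.025,"rx":0,"ry":0,"rz":-0.2,"hand":0.06},{"dx":0,"dy":0.0004,"dz":0.025,"rx":0,"ry":0,"rz":-0.2,"hand":0.06},{"dx":0,"dy":0.0004,"dz":0.025,"rx":0,"ry":0,"rz":-0.1,"hand":0.06},{"dx":0,"dy":0.0003,"dz":0.015,"rx":0,"ry":0,"rz":0,"hand":0.06},{"dx":0,"dy":0,"dz":0.0125,"rx":0,"ry":0,"rz":0,"hand":0.06},{"dx":0,"dy":0,"dz":0,"rx":0,"ry":0,"rz":0,"hand":0.06}]' 40
python3 -m pendant '[{"dx":0,"dy":0,"dz":0,"rx":0,"ry":0,"rz":0,"hand":0.01},{"dx":0,"dy":0,"dz":0,"rx":0,"ry":0,"rz":0,"hand":0.01},{"dx":0,"dy":0,"dz":0,"rx":0,"ry":0,"rz":0,"hand":0.01},{"dx":0,"dy":0,"dz":0,"rx":0,"ry":0,"rz":0,"hand":0.01},{"dx":0,"dy":0,"dz":0,"rx":0,"ry":0,"rz":0,"hand":0.01},{"dx":0,"dy":0,"dz":0,"rx":0,"ry":0,"rz":0,"hand":0.01},{"dx":0,"dy":0,"dz":0,"rx":0,"ry":0,"rz":0,"hand":0.01},{"dx":0,"dy":0,"dz":0,"rx":0,"ry":0,"rz":0,"hand":0.01}]'
```

```text
clock: 2.9
position: [0.5783, 0.2399, 0.1356]
ee_rot: [0.233, -0.379, 0.889, -0.111]
contact_force: [0.1, 1.1, 0.2]
width: 0.0601
gripper_force: 0.0
clock: 3.57
position: [0.5796, 0.2411, 0.1416]
ee_rot: [0.238, -0.378, 0.888, -0.111]
contact_force: [-19.6, -2.2, 27.7]
width: 0.0217
gripper_force: 71.8
```

```bash
python3 -m pendant '[{"dx":0,"dy":0,"dz":-0.004,"rx":0,"ry":0,"rz":0,"hand":0.01},{"dx":0,"dy":0,"dz":-0.003,"rx":0,"ry":0,"rz":0,"hand":0.01},{"dx":0,"dy":0,"dz":0,"rx":0,"ry":0,"rz":0,"hand":0.01},{"dx":0,"dy":0,"dz":0,"rx":0,"ry":0,"rz":0,"hand":0.01}]' 40
python3 -m pendant '[{"dx":0,"dy":0,"dz":0,"rx":0,"ry":0,"rz":4,"hand":0.01},{"dx":0,"dy":0,"dz":0,"rx":0,"ry":0,"rz":4,"hand":0.01},{"dx":0,"dy":0,"dz":0,"rx":0,"ry":0,"rz":4,"hand":0.01},{"dx":0,"dy":0,"dz":0,"rx":0,"ry":0,"rz":4,"hand":0.01},{"dx":0,"dy":0,"dz":0,"rx":0,"ry":0,"rz":4,"hand":0.01}]'
python3 -c "
from h import *
Rt=wheelrot(1.1,C[2]); plan(G,Rt,12)"
```

```text
clock: 3.9
position: [0.5792, 0.241, 0.142]
ee_rot: [0.237, -0.379, 0.888, -0.111]
contact_force: [18.7, -0.9, -15.3]
width: 0.0214
gripper_force: 46.7
clock: 4.32
position: [0.5797, 0.2403, 0.1422]
ee_rot: [0.252, -0.218, 0.94, -0.069]
contact_force: [21.2, -4.7, -14.2]
width: 0.0213
gripper_force: 46.8
12 rows  d [0.0004, 0.0, -0.0004]  r [-0.01, 0.03, 4.96]  total t [0.004, 0.0023, -0.0048] tot r [-0.2, 0.4, 59.6]
```

```bash
python3 -m pendant '[{"dx":0,"dy":0,"dz":0.003,"rx":0,"ry":0,"rz":5,"hand":0.01},{"dx":0,"dy":0,"dz":0,"rx":0,"ry":0,"rz":5,"hand":0.01},{"dx":0,"dy":0,"dz":0,"rx":0,"ry":0,"rz":5,"hand":0.01},{"dx":0,"dy":0,"dz":0,"rx":0,"ry":0,"rz":5,"hand":0.01},{"dx":0,"dy":0,"dz":0,"rx":0,"ry":0,"rz":5,"hand":0.01},{"dx":0,"dy":0,"dz":0,"rx":0,"ry":0,"rz":5,"hand":0.01},{"dx":0,"dy":0,"dz":0,"rx":0,"ry":0,"rz":5,"hand":0.01},{"dx":0,"dy":0,"dz":0,"rx":0,"ry":0,"rz":5,"hand":0.01},{"dx":0,"dy":0,"dz":0,"rx":0,"ry":0,"rz":5,"hand":0.01},{"dx":0,"dy":0,"dz":0,"rx":0,"ry":0,"rz":5,"hand":0.01},{"dx":0,"dy":0,"dz":0,"rx":0,"ry":0,"rz":5,"hand":0.01},{"dx":0,"dy":0,"dz":0,"rx":0,"ry":0,"rz":5,"hand":0.01}]'
python3 -m pendant '[{"dx":0,"dy":0,"dz":0,"rx":0,"ry":0,"rz":0,"hand":0.01},{"dx":0,"dy":0,"dz":0,"rx":0,"ry":0,"rz":0,"hand":0.01}]'
python3 -c "
from h import *
Rt=wheelrot(1.1,C[2]); plan(G,Rt,12)"
```

```text
clock: 5.32
position: [0.5796, 0.2378, 0.1421]
ee_rot: [0.254, 0.282, 0.923, 0.064]
contact_force: [5.2, -12.6, 5.8]
width: 0.0214
gripper_force: 51.4
clock: 5.48
position: [0.5796, 0.2378, 0.1421]
ee_rot: [0.254, 0.281, 0.923, 0.064]
contact_force: [5.1, -11.0, 6.3]
width: 0.0211
gripper_force: 51.2
12 rows  d [0.0004, -0.0, -0.0004]  r [-0.01, 0.04, -0.02]  total t [0.0052, -0.0001, -0.005] tot r [-0.2, 0.5, -0.3]
```

```bash
python3 -m pendant '[{"dx":0,"dy":0,"dz":0,"rx":0,"ry":0,"rz":0,"hand":0.085},{"dx":0,"dy":0,"dz":0,"rx":0,"ry":0,"rz":0,"hand":0.085},{"dx":0,"dy":0,"dz":0,"rx":0,"ry":0,"rz":0,"hand":0.085},{"dx":0,"dy":0,"dz":-0.02,"rx":0,"ry":0,"rz":0,"hand":0.085},{"dx":0,"dy":0,"dz":-0.025,"rx":0,"ry":0,"rz":0,"hand":0.085},{"dx":0,"dy":0,"dz":-0.025,"rx":0,"ry":0,"rz":-6,"hand":0.085},{"dx":0,"dy":0,"dz":-0.025,"rx":0,"ry":0,"rz":-6,"hand":0.085},{"dx":0,"dy":0,"dz":-0.025,"rx":0,"ry":0,"rz":-6,"hand":0.085},{"dx":0,"dy":0,"dz":0,"rx":0,"ry":0,"rz":-6,"hand":0.085},{"dx":0,"dy":0,"dz":0,"rx":0,"ry":0,"rz":-7,"hand":0.085},{"dx":0,"dy":0,"dz":0,"rx":0,"ry":0,"rz":0,"hand":0.085},{"dx":0,"dy":0,"dz":0,"rx":0,"ry":0,"rz":0,"hand":0.085}]' 40
python3 snap.py w3
```

```text
clock: 6.48
position: [0.5166, 0.2426, 0.2429]
ee_rot: [0.259, 0.024, 0.966, -0.004]
contact_force: [0.3, -0.1, 0.1]
width: 0.0847
gripper_force: 0.0
6.4833 [0.5165552  0.24255878 0.24294774] [ 0.25909307  0.02439928  0.96553588 -0.00398991]
```

View pics/w3.png

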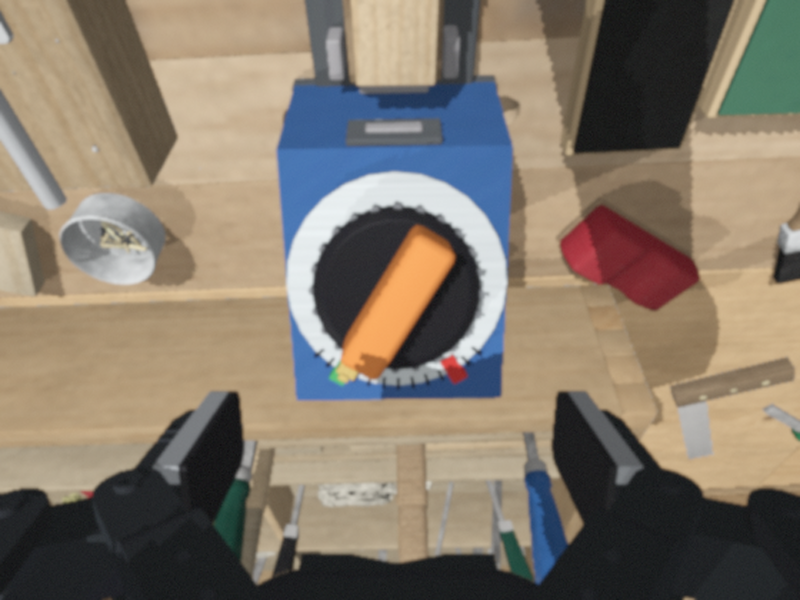

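The pointer (343,373) stands on the green mark (341,376) and the tongue has drawn back into the housing. The caul's far end is at (352..437,86), and the black stand's far top corners are (577,150) and (690,147).

```bash
python3 - <<'E'
from h import *
import pickle
st,d=pickle.load(open("w3.pkl","rb"))
loc=lambda P:R.from_euler('z',-C[2]).apply(P-[C[0],C[1],0]).round(4)
for uv in[(352,85),(437,87),(344,5),(442,5)]: print("caul",loc(ray(d,uv[0]*.7,uv[1]*.7,.066,st)))
for uv in[(577,150),(690,147),(605,5),(732,5),(720,115),(765,5)]: print("stand",ray(d,uv[0]*.7,uv[1]*.7,.025,st).round(4))
p=cl([-.066,0,.20]);Rt=down(C[2])
plan(p,Rt,8)
E
```

```text
caul [-0.0235 -0.0215  0.066 ]
caul [-0.0217  0.0215  0.066 ]
caul [-0.0606 -0.0222  0.066 ]
caul [-0.0599  0.0223  0.066 ]
stand [0.5683 0.3574 0.025 ]
stand [0.5699 0.4295 0.025 ]
stand [0.4824 0.3551 0.025 ]
stand [0.4858 0.4221 0.025 ]
stand [0.5485 0.4402 0.025 ]
stand [0.4867 0.4395 0.025 ]
8 rows  d [0.0087, -0.0, 0.003]  r [0.0, 3.75, -0.12]  total t [0.0721, -0.0009, 0.0076] tot r [0.0, 30.0, -1.0]
```

```bash
python3 -m pendant '[{"dx":0.0087,"dy":0,"dz":0.003,"rx":0,"ry":3.75,"rz":-0.12,"hand":0.085},{"dx":0.0087,"dy":0,"dz":0.003,"rx":0,"ry":3.75,"rz":-0.12,"hand":0.085},{"dx":0.0087,"dy":0,"dz":0.003,"rx":0,"ry":3.75,"rz":-0.12,"hand":0.085},{"dx":0.0087,"dy":0,"dz":0.003,"rx":0,"ry":3.75,"rz":-0.12,"hand":0.085},{"dx":0.0087,"dy":0,"dz":0.003,"rx":0,"ry":3.75,"rz":-0.12,"hand":0.085},{"dx":0.0087,"dy":0,"dz":0.003,"rx":0,"ry":3.75,"rz":-0.12,"hand":0.085},{"dx":0.0087,"dy":0,"dz":0.003,"rx":0,"ry":3.75,"rz":-0.12,"hand":0.085},{"dx":0.0087,"dy":0,"dz":0.003,"rx":0,"ry":3.75,"rz":-0.12,"hand":0.085},{"dx":0,"dy":0,"dz":0,"rx":0,"ry":0,"rz":0,"hand":0.085},{"dx":0,"dy":0,"dz":0,"rx":0,"ry":0,"rz":0,"hand":0.085}]' 30
python3 - <<'E'
from h import *
plan(cl([-.072,0,.047]),down(C[2]),8)
E
python3 snap.py w4
```

```text
clock: 7.37
position: [0.4588, 0.2443, 0.1995]
ee_rot: [0.0, 0.017, 1.0, -0.001]
contact_force: [0.1, -0.1, 0.1]
width: 0.0848
gripper_force: 0.0
8 rows  d [0.0009, 0.0, 0.0191]  r [-0.01, 0.01, 0.0]  total t [0.0069, 0.0005, 0.1525] tot r [-0.1, 0.1, 0.0]
7.3667 [0.4588079  0.24434727 0.19951718] [ 4.66616936e-04  1.66386952e-02  9.99861030e-01 -9.25319915e-04]
```

View pics/w4.png

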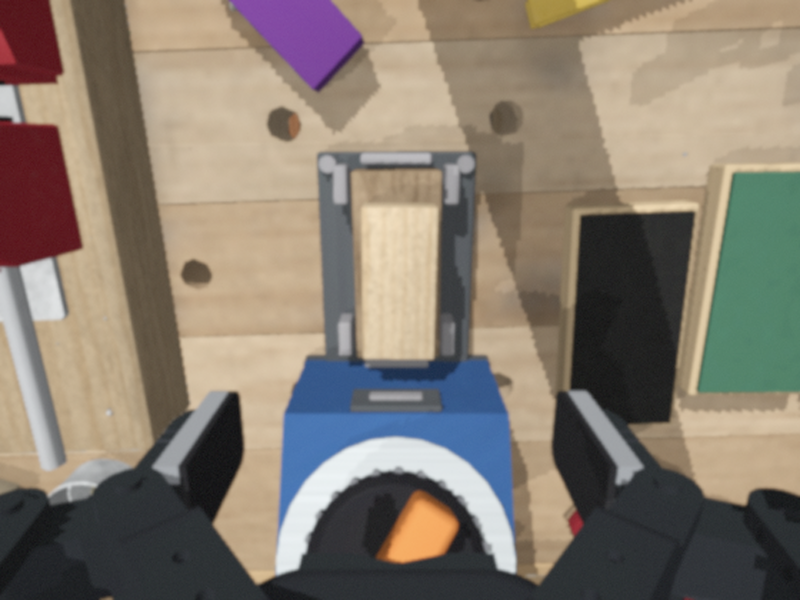

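Two blocks could be the caul: the pale one at (400,280), lying on the dark block in the bed, and the purple one at (300,30). The pale one fits the description. The dark block shows at (397,185). The black top's corners are (582,212), (695,211), (571,415) and (670,422). The green top's near-side corners are (733,172) and (700,390).

```bash
python3 - <<'E'
from h import *
import pickle
st,d=pickle.load(open("w4.pkl","rb"))
loc=lambda P:R.from_euler('z',-C[2]).apply(P-[C[0],C[1],0]).round(4)
for uv in[(361,204),(440,204),(358,360),(435,361)]: print("caul",loc(ray(d,uv[0]*.7,uv[1]*.7,.066,st)),ray(d,uv[0]*.7,uv[1]*.7,.066,st).round(4))
for uv in[(350,170),(441,170)]: print("wp near",loc(ray(d,uv[0]*.7,uv[1]*.7,.044,st)))
for uv in[(582,212),(695,211),(571,415),(670,422),(733,172),(700,390)]: print("stand",ray(d,uv[0]*.7,uv[1]*.7,.025,st).round(4))
E
```

```text
caul [-0.109  -0.0188  0.066 ] [0.4145 0.2273 0.066 ]
caul [-0.109   0.0218  0.066 ] [0.4158 0.2678 0.066 ]
caul [-0.0223 -0.0221  0.066 ] [0.501  0.2211 0.066 ]
caul [-0.0217  0.0211  0.066 ] [0.503  0.2642 0.066 ]
wp near [-0.1248 -0.026   0.044 ]
wp near [-0.1248  0.0236  0.044 ]
stand [0.428  0.3549 0.025 ]
stand [0.4296 0.4217 0.025 ]
stand [0.5625 0.3567 0.025 ]
stand [0.5699 0.4231 0.025 ]
stand [0.4077 0.4408 0.025 ]
stand [0.5468 0.44   0.025 ]
```

```bash
python3 -m pendant '[{"dx":0.0017,"dy":0,"dz":0.03,"rx":0,"ry":0,"rz":0,"hand":0.085},{"dx":0.0017,"dy":0,"dz":0.03,"rx":0,"ry":0,"rz":0,"hand":0.085},{"dx":0.0017,"dy":0,"dz":0.03,"rx":0,"ry":0,"rz":0,"hand":0.08},{"dx":0.0018,"dy":0,"dz":0.03,"rx":0,"ry":0,"rz":0,"hand":0.07},{"dx":0,"dy":0,"dz":0.02,"rx":0,"ry":0,"rz":0,"hand":0.07},{"dx":0,"dy":0,"dz":0.0125,"rx":0,"ry":0,"rz":0,"hand":0.06},{"dx":0,"dy":0,"dz":0,"rx":0,"ry":0,"rz":0,"hand":0.06}]' 25
python3 -m pendant '[{"dx":0,"dy":0,"dz":0,"rx":0,"ry":0,"rz":0,"hand":0.03},{"dx":0,"dy":0,"dz":0,"rx":0,"ry":0,"rz":0,"hand":0.03},{"dx":0,"dy":0,"dz":0,"rx":0,"ry":0,"rz":0,"hand":0.03},{"dx":0,"dy":0,"dz":0,"rx":0,"ry":0,"rz":0,"hand":0.03},{"dx":0,"dy":0,"dz":0,"rx":0,"ry":0,"rz":0,"hand":0.03},{"dx":0,"dy":0,"dz":0,"rx":0,"ry":0,"rz":0,"hand":0.03}]' 25
```

```text
clock: 8.0
position: [0.449, 0.2439, 0.0456]
ee_rot: [-0.002, 0.016, 1.0, -0.002]
contact_force: [-0.6, 0.1, -0.3]
width: 0.0598
gripper_force: 0.0
clock: 8.5
position: [0.4522, 0.2449, 0.049]
ee_rot: [0.002, 0.016, 1.0, -0.0]
contact_force: [-0.6, -0.0, 5.9]
width: 0.0394
gripper_force: 26.4
```

```bash
python3 -m pendant '[{"dx":0,"dy":0,"dz":-0.004,"rx":0,"ry":0,"rz":0,"hand":0.03},{"dx":0,"dy":0,"dz":-0.01,"rx":0,"ry":0,"rz":0,"hand":0.03},{"dx":0,"dy":0,"dz":-0.025,"rx":0,"ry":0,"rz":0,"hand":0.03},{"dx":0,"dy":0,"dz":-0.025,"rx":0,"ry":0,"rz":0,"hand":0.03},{"dx":0,"dy":0,"dz":-0.025,"rx":0,"ry":0,"rz":0,"hand":0.03},{"dx":0,"dy":0,"dz":0,"rx":0,"ry":0,"rz":0,"hand":0.03}]' 30
python3 - <<'E'
from h import *
plan([.471,.475,.08],down(0),10)
E
```

```text
clock: 9.0
position: [0.4546, 0.246, 0.1423]
ee_rot: [0.005, 0.015, 1.0, 0.001]
contact_force: [0.5, -0.3, -0.2]
width: 0.0395
gripper_force: 30.9
10 rows  d [-0.0012, 0.0229, 0.0063]  r [0.02, 0.06, -0.18]  total t [-0.0087, 0.2293, 0.063] tot r [0.2, 0.6, -1.8]
```

```bash
python3 -m pendant '[{"dx":-0.001,"dy":0.023,"dz":0,"rx":0,"ry":0,"rz":-0.2,"hand":0.03},{"dx":-0.001,"dy":0.023,"dz":0,"rx":0,"ry":0,"rz":-0.2,"hand":0.03},{"dx":-0.001,"dy":0.023,"dz":0,"rx":0,"ry":0,"rz":-0.2,"hand":0.03},{"dx":-0.001,"dy":0.023,"dz":0,"rx":0,"ry":0,"rz":-0.2,"hand":0.03},{"dx":-0.001,"dy":0.023,"dz":0,"rx":0,"ry":0,"rz":-0.2,"hand":0.03},{"dx":-0.001,"dy":0.023,"dz":0,"rx":0,"ry":0,"rz":-0.2,"hand":0.03},{"dx":-0.001,"dy":0.023,"dz":0.01,"rx":0,"ry":0,"rz":-0.2,"hand":0.03},{"dx":-0.001,"dy":0.023,"dz":0.015,"rx":0,"ry":0,"rz":-0.2,"hand":0.03},{"dx":-0.001,"dy":0.023,"dz":0.02,"rx":0,"ry":0,"rz":-0.2,"hand":0.03},{"dx":0,"dy":0.022,"dz":0.02,"rx":0,"ry":0,"rz":0,"hand":0.03},{"dx":0,"dy":0,"dz":0,"rx":0,"ry":0,"rz":0,"hand":0.03},{"dx":0,"dy":0,"dz":0,"rx":0,"ry":0,"rz":0,"hand":0.03}]'
python3 - <<'E'
from h import *
plan([.471,.475,.03],down(0),1)
E
```

```text
clock: 10.0
position: [0.4627, 0.4734, 0.0696]
ee_rot: [-0.001, -0.001, 1.0, -0.002]
contact_force: [-0.3, -0.1, -0.0]
width: 0.0395
gripper_force: 30.9
1 rows  d [-0.0084, 0.0018, 0.0396]  r [-0.23, -0.12, 0.12]  total t [-0.0084, 0.0018, 0.0396] tot r [-0.2, -0.1, 0.1]
```

```bash
python3 -m pendant '[{"dx":-0.004,"dy":0.001,"dz":0.012,"rx":0,"ry":0,"rz":0,"hand":0.03},{"dx":-0.004,"dy":0.001,"dz":0.012,"rx":0,"ry":0,"rz":0,"hand":0.03},{"dx":0,"dy":0,"dz":0.008,"rx":0,"ry":0,"rz":0,"hand":0.03},{"dx":0,"dy":0,"dz":0.004,"rx":0,"ry":0,"rz":0,"hand":0.03},{"dx":0,"dy":0,"dz":0,"rx":0,"ry":0,"rz":0,"hand":0.03},{"dx":0,"dy":0,"dz":0,"rx":0,"ry":0,"rz":0,"hand":0.03}]'
```

```text
clock: 10.5
position: [0.472, 0.4749, 0.0355]
ee_rot: [0.0, 0.0, 1.0, -0.001]
contact_force: [-0.2, 0.3, -0.4]
width: 0.0393
gripper_force: 30.9
```

```bash
python3 -m pendant '[{"dx":0,"dy":0,"dz":0.002,"rx":0,"ry":0,"rz":0,"hand":0.03},{"dx":0,"dy":0,"dz":0.002,"rx":0,"ry":0,"rz":0,"hand":0.03},{"dx":0,"dy":0,"dz":0.001,"rx":0,"ry":0,"rz":0,"hand":0.03},{"dx":0,"dy":0,"dz":0,"rx":0,"ry":0,"rz":0,"hand":0.03}]'
```

```text
clock: 10.83
position: [0.4719, 0.4754, 0.0307]
ee_rot: [0.001, -0.0, 1.0, -0.001]
contact_force: [0.6, 0.1, -0.1]
width: 0.0396
gripper_force: 30.9
```

```bash
python3 -m pendant '[{"dx":0,"dy":0,"dz":0.001,"rx":0,"ry":0,"rz":0,"hand":0.03},{"dx":0,"dy":0,"dz":0.001,"rx":0,"ry":0,"rz":0,"hand":0.03},{"dx":0,"dy":0,"dz":0,"rx":0,"ry":0,"rz":0,"hand":0.03}]'
python3 -m pendant '[{"dx":0,"dy":0,"dz":0,"rx":0,"ry":0,"rz":0,"hand":0.065},{"dx":0,"dy":0,"dz":0,"rx":0,"ry":0,"rz":0,"hand":0.065},{"dx":0,"dy":0,"dz":0,"rx":0,"ry":0,"rz":0,"hand":0.065},{"dx":0,"dy":0,"dz":-0.01,"rx":0,"ry":0,"rz":0,"hand":0.065},{"dx":0,"dy":0,"dz":-0.03,"rx":0,"ry":0,"rz":0,"hand":0.065},{"dx":0,"dy":0,"dz":-0.04,"rx":0,"ry":0,"rz":0,"hand":0.07},{"dx":0,"dy":0,"dz":-0.04,"rx":0,"ry":0,"rz":0,"hand":0.085},{"dx":0,"dy":0,"dz":0,"rx":0,"ry":0,"rz":0,"hand":0.085}]'
python3 - <<'E'
from h import *
plan(cl([-.070,0,.15]),down(C[2]),10)
E
```

```text
clock: 11.08
position: [0.4721, 0.4756, 0.0301]
ee_rot: [0.001, -0.0, 1.0, -0.0]
contact_force: [-2.0, -1.0, 5.4]
width: 0.0392
gripper_force: 31.6
clock: 11.75
position: [0.4759, 0.479, 0.1587]
ee_rot: [0.007, -0.0, 1.0, 0.005]
contact_force: [1.1, 0.7, 0.5]
width: 0.0849
gripper_force: 0.0
10 rows  d [0.0019, -0.0235, 0.0007]  r [0.06, 0.08, 0.19]  total t [0.0221, -0.2344, 0.0061] tot r [0.6, 0.8, 1.9]
```

```bash
python3 -m pendant '[{"dx":0.002,"dy":-0.0235,"dz":0,"rx":0,"ry":0,"rz":0.19,"hand":0.085},{"dx":0.002,"dy":-0.0235,"dz":0,"rx":0,"ry":0,"rz":0.19,"hand":0.085},{"dx":0.002,"dy":-0.0235,"dz":0,"rx":0,"ry":0,"rz":0.19,"hand":0.085},{"dx":0.002,"dy":-0.0235,"dz":0,"rx":0,"ry":0,"rz":0.19,"hand":0.085},{"dx":0.002,"dy":-0.0235,"dz":0,"rx":0,"ry":0,"rz":0.19,"hand":0.085},{"dx":0.002,"dy":-0.0235,"dz":0,"rx":0,"ry":0,"rz":0.19,"hand":0.085},{"dx":0.002,"dy":-0.0235,"dz":0,"rx":0,"ry":0,"rz":0.19,"hand":0.085},{"dx":0.002,"dy":-0.0235,"dz":0,"rx":0,"ry":0,"rz":0.19,"hand":0.085},{"dx":0.002,"dy":-0.0235,"dz":0,"rx":0,"ry":0,"rz":0.19,"hand":0.085},{"dx":0.002,"dy":-0.0235,"dz":0,"rx":0,"ry":0,"rz":0.19,"hand":0.085},{"dx":0,"dy":0,"dz":0,"rx":0,"ry":0,"rz":0,"hand":0.085},{"dx":0,"dy":0,"dz":0,"rx":0,"ry":0,"rz":0,"hand":0.085}]' 40
python3 - <<'E'
from h import *
from rig import manip
import pickle
plan(cl([-.070,-.001,.026]),down(C[2]),1)
st=manip.get_state();d=manip.get_image("wrist");f=d["frame"]
s=manip.get_image("scene"); 
a=cv2.resize(f[:,:,::-1],(560,420)); b=cv2.resize(s["frame"][200:340,180:310,::-1],(390,420))
cv2.imwrite("pics/w5.png",cv2.resize(np.hstack([a[:,150:],b]),(800,420)))
pickle.dump((st,d,s),open("w5.pkl","wb"))
E
```

```text
clock: 12.75
position: [0.4486, 0.2402, 0.1496]
ee_rot: [0.001, 0.017, 1.0, -0.0]
contact_force: [0.2, -0.2, 0.1]
width: 0.0849
gripper_force: 0.0
1 rows  d [-0.0051, 0.0038, 0.1236]  r [-0.02, 0.11, -0.08]  total t [-0.0051, 0.0038, 0.1236] tot r [-0.0, 0.1, -0.1]
```

View pics/w5.png

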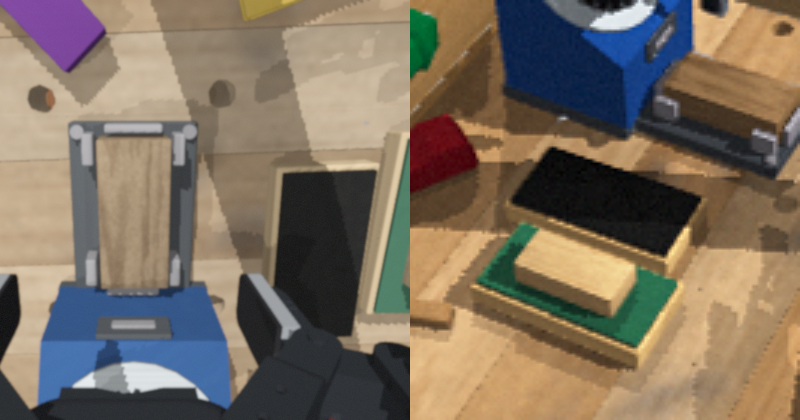

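The caul lies flat, centred on the green top (right half, (575,270)). The dark block is alone in the bed, its top spanning (97..172, 137..290) in the left half. Next I grasp it.

```bash
python3 -m pendant '[{"dx":-0.0025,"dy":0.002,"dz":0.03,"rx":0,"ry":0,"rz":0,"hand":0.085},{"dx":-0.0025,"dy":0.002,"dz":0.03,"rx":0,"ry":0,"rz":0,"hand":0.085},{"dx":0,"dy":0,"dz":0.03,"rx":0,"ry":0,"rz":0,"hand":0.08},{"dx":0,"dy":0,"dz":0.02,"rx":0,"ry":0,"rz":0,"hand":0.075},{"dx":0,"dy":0,"dz":0.015,"rx":0,"ry":0,"rz":0,"hand":0.07},{"dx":0,"dy":0,"dz":0,"rx":0,"ry":0,"rz":0,"hand":0.07},{"dx":0,"dy":0,"dz":0,"rx":0,"ry":0,"rz":0,"hand":0.07}]' 40
python3 -m pendant '[{"dx":0,"dy":0,"dz":0,"rx":0,"ry":0,"rz":0,"hand":0.04},{"dx":0,"dy":0,"dz":0,"rx":0,"ry":0,"rz":0,"hand":0.04},{"dx":0,"dy":0,"dz":0,"rx":0,"ry":0,"rz":0,"hand":0.04},{"dx":0,"dy":0,"dz":0,"rx":0,"ry":0,"rz":0,"hand":0.04},{"dx":0,"dy":0,"dz":0,"rx":0,"ry":0,"rz":0,"hand":0.04}]' 40
```

```text
clock: 13.43
position: [0.4536, 0.2454, 0.0234]
ee_rot: [-0.0, 0.016, 1.0, -0.001]
contact_force: [0.6, 0.5, 0.6]
width: 0.07
gripper_force: 0.0
clock: 13.85
position: [0.455, 0.2453, 0.0254]
ee_rot: [0.002, 0.016, 1.0, 0.0]
contact_force: [-0.6, 1.7, 6.6]
width: 0.0493
gripper_force: 43.7
```

```bash
python3 -m pendant '[{"dx":0,"dy":0,"dz":-0.005,"rx":0,"ry":0,"rz":0,"hand":0.04},{"dx":0,"dy":0,"dz":-0.015,"rx":0,"ry":0,"rz":0,"hand":0.04},{"dx":0,"dy":0,"dz":-0.025,"rx":0,"ry":0,"rz":0,"hand":0.04},{"dx":0,"dy":0,"dz":-0.025,"rx":0,"ry":0,"rz":0,"hand":0.04},{"dx":0,"dy":0,"dz":-0.01,"rx":0,"ry":0,"rz":0,"hand":0.04},{"dx":0,"dy":0,"dz":0,"rx":0,"ry":0,"rz":0,"hand":0.04},{"dx":0,"dy":0,"dz":0,"rx":0,"ry":0,"rz":0,"hand":0.04}]' 50
python3 - <<'E'
from h import *
plan([.498,.389,.075],down(0.01),8)
E
```

```text
clock: 14.43
position: [0.4534, 0.2445, 0.1039]
ee_rot: [0.001, 0.016, 1.0, -0.001]
contact_force: [-0.2, -0.2, -1.6]
width: 0.0488
gripper_force: 52.7
8 rows  d [-0.0053, 0.0181, 0.0036]  r [-0.01, 0.01, -0.31]  total t [-0.0398, 0.146, 0.0288] tot r [-0.1, 0.1, -2.5]
```

```bash
python3 -m pendant '[{"dx":0,"dy":0.025,"dz":0,"rx":0,"ry":0,"rz":-0.3,"hand":0.04},{"dx":0,"dy":0.025,"dz":0,"rx":0,"ry":0,"rz":-0.3,"hand":0.04},{"dx":0,"dy":0.025,"dz":0,"rx":0,"ry":0,"rz":-0.4,"hand":0.04},{"dx":0,"dy":0.025,"dz":0,"rx":0,"ry":0,"rz":-0.4,"hand":0.04},{"dx":-0.013,"dy":0.025,"dz":0,"rx":0,"ry":0,"rz":-0.4,"hand":0.04},{"dx":-0.013,"dy":0.021,"dz":0.01,"rx":0,"ry":0,"rz":-0.4,"hand":0.04},{"dx":-0.014,"dy":0,"dz":0.01,"rx":0,"ry":0,"rz":-0.3,"hand":0.04},{"dx":0,"dy":0,"dz":0.01,"rx":0,"ry":0,"rz":0,"hand":0.04},{"dx":0,"dy":0,"dz":0,"rx":0,"ry":0,"rz":0,"hand":0.04},{"dx":0,"dy":0,"dz":0,"rx":0,"ry":0,"rz":0,"hand":0.04}]'
python3 - <<'E'
from h import *
plan([.498,.389,.0365],down(0.01),1)
E
```

```text
clock: 15.27
position: [0.4942, 0.3884, 0.0715]
ee_rot: [-0.002, -0.005, 1.0, -0.002]
contact_force: [-0.5, -1.0, -1.2]
width: 0.0492
gripper_force: 52.6
1 rows  d [-0.004, 0.0007, 0.035]  r [-0.26, -0.26, -0.01]  total t [-0.004, 0.0007, 0.035] tot r [-0.3, -0.3, -0.0]
```

```bash
python3 -m pendant '[{"dx":-0.004,"dy":0,"dz":0.014,"rx":0,"ry":0,"rz":0,"hand":0.04},{"dx":0,"dy":0,"dz":0.012,"rx":0,"ry":0,"rz":0,"hand":0.04},{"dx":0,"dy":0,"dz":0.005,"rx":0,"ry":0,"rz":0,"hand":0.04},{"dx":0,"dy":0,"dz":0.002,"rx":0,"ry":0,"rz":0,"hand":0.04},{"dx":0,"dy":0,"dz":0.001,"rx":0,"ry":0,"rz":0,"hand":0.04},{"dx":0,"dy":0,"dz":0,"rx":0,"ry":0,"rz":0,"hand":0.04}]'
python3 -m pendant '[{"dx":0,"dy":0,"dz":0.001,"rx":0,"ry":0,"rz":0,"hand":0.04},{"dx":0,"dy":0,"dz":0.001,"rx":0,"ry":0,"rz":0,"hand":0.04},{"dx":0,"dy":0,"dz":0,"rx":0,"ry":0,"rz":0,"hand":0.04}]'
```

```text
clock: 15.77
position: [0.5003, 0.3904, 0.0404]
ee_rot: [0.001, -0.005, 1.0, -0.0]
contact_force: [1.2, -0.0, -0.5]
width: 0.0492
gripper_force: 52.6
clock: 16.02
position: [0.5004, 0.3906, 0.0382]
ee_rot: [0.001, -0.006, 1.0, -0.0]
contact_force: [-0.5, -0.1, -0.6]
width: 0.0485
gripper_force: 52.6
```

```bash
python3 -m pendant '[{"dx":0,"dy":0,"dz":0.001,"rx":0,"ry":0,"rz":0,"hand":0.04},{"dx":0,"dy":0,"dz":0.001,"rx":0,"ry":0,"rz":0,"hand":0.04},{"dx":0,"dy":0,"dz":0,"rx":0,"ry":0,"rz":0,"hand":0.04}]'
python3 -m pendant '[{"dx":0,"dy":0,"dz":0,"rx":0,"ry":0,"rz":0,"hand":0.068},{"dx":0,"dy":0,"dz":0,"rx":0,"ry":0,"rz":0,"hand":0.068},{"dx":0,"dy":0,"dz":0,"rx":0,"ry":0,"rz":0,"hand":0.068},{"dx":0,"dy":0,"dz":-0.01,"rx":0,"ry":0,"rz":0,"hand":0.068},{"dx":0,"dy":0,"dz":-0.03,"rx":0,"ry":0,"rz":0,"hand":0.068},{"dx":0,"dy":0,"dz":-0.04,"rx":0,"ry":0,"rz":0,"hand":0.07},{"dx":0,"dy":0,"dz":-0.04,"rx":0,"ry":0,"rz":0,"hand":0.085},{"dx":0,"dy":0,"dz":-0.04,"rx":0,"ry":0,"rz":0,"hand":0.085},{"dx":0,"dy":0,"dz":-0.04,"rx":0,"ry":0,"rz":0,"hand":0.085},{"dx":0,"dy":0,"dz":0,"rx":0,"ry":0,"rz":0,"hand":0.085}]'
python3 - <<'E'
from h import *
Rt=wheelrot(1.1,C[2]); plan(G-Rt.apply([0,0,.10]),Rt,12)
E
```

```text
clock: 16.27
position: [0.5005, 0.3907, 0.0365]
ee_rot: [0.001, -0.006, 1.0, -0.0]
contact_force: [-0.7, -1.0, 3.4]
width: 0.0489
gripper_force: 53.0
clock: 17.1
position: [0.504, 0.3932, 0.2464]
ee_rot: [0.008, -0.005, 1.0, 0.004]
contact_force: [1.3, 1.0, 0.3]
width: 0.0851
gripper_force: 0.0
12 rows  d [-0.0045, -0.012, 0.0011]  r [-0.57, -2.39, 2.76]  total t [-0.0175, -0.1511, 0.0148] tot r [-6.9, -28.7, 33.2]
```

```bash
python3 -m pendant '[{"dx":-0.0045,"dy":-0.012,"dz":0.0011,"rx":-0.57,"ry":-2.39,"rz":2.76,"hand":0.085},{"dx":-0.0045,"dy":-0.012,"dz":0.0011,"rx":-0.57,"ry":-2.39,"rz":2.76,"hand":0.085},{"dx":-0.0045,"dy":-0.012,"dz":0.0011,"rx":-0.57,"ry":-2.39,"rz":2.76,"hand":0.085},{"dx":-0.0045,"dy":-0.012,"dz":0.0011,"rx":-0.57,"ry":-2.39,"rz":2.76,"hand":0.085},{"dx":-0.0045,"dy":-0.012,"dz":0.0011,"rx":-0.57,"ry":-2.39,"rz":2.76,"hand":0.085},{"dx":-0.0045,"dy":-0.012,"dz":0.0011,"rx":-0.57,"ry":-2.39,"rz":2.76,"hand":0.085},{"dx":-0.0045,"dy":-0.012,"dz":0.0011,"rx":-0.57,"ry":-2.39,"rz":2.76,"hand":0.085},{"dx":-0.0045,"dy":-0.012,"dz":0.0011,"rx":-0.57,"ry":-2.39,"rz":2.76,"hand":0.085},{"dx":-0.0045,"dy":-0.012,"dz":0.0011,"rx":-0.57,"ry":-2.39,"rz":2.76,"hand":0.085},{"dx":-0.0045,"dy":-0.012,"dz":0.0011,"rx":-0.57,"ry":-2.39,"rz":2.76,"hand":0.085},{"dx":-0.0045,"dy":-0.012,"dz":0.0011,"rx":-0.57,"ry":-2.39,"rz":2.76,"hand":0.085},{"dx":-0.0045,"dy":-0.012,"dz":0.0011,"rx":-0.57,"ry":-2.39,"rz":2.76,"hand":0.085}]' 40
python3 -m pendant '[{"dx":0,"dy":0,"dz":0,"rx":0,"ry":0,"rz":0,"hand":0.085},{"dx":0,"dy":0,"dz":0,"rx":0,"ry":0,"rz":0,"hand":0.085}]' >/dev/null
python3 - <<'E'
from h import *
Rt=wheelrot(1.1,C[2]); plan(G+Rt.apply([0,0,.005]),Rt,5)
E
```

```text
clock: 18.1
position: [0.519, 0.2394, 0.2218]
ee_rot: [0.246, 0.278, 0.927, 0.06]
contact_force: [0.0, -0.0, -0.8]
width: 0.0854
gripper_force: 0.0
5 rows  d [-0.0013, 0.0015, 0.0198]  r [-0.18, -0.1, 0.08]  total t [-0.0071, 0.0083, 0.0991] tot r [-0.9, -0.5, 0.4]
```

```bash
python3 -m pendant '[{"dx":-0.0035,"dy":0.004,"dz":0.015,"rx":-0.5,"ry":-0.25,"rz":0.2,"hand":0.07},{"dx":-0.0035,"dy":0.004,"dz":0.015,"rx":-0.4,"ry":-0.25,"rz":0.2,"hand":0.06},{"dx":0,"dy":0,"dz":0.025,"rx":0,"ry":0,"rz":0,"hand":0.06},{"dx":0,"dy":0,"dz":0.025,"rx":0,"ry":0,"rz":0,"hand":0.06},{"dx":0,"dy":0,"dz":0.018,"rx":0,"ry":0,"rz":0,"hand":0.06},{"dx":0,"dy":0,"dz":0,"rx":0,"ry":0,"rz":0,"hand":0.06},{"dx":0,"dy":0,"dz":0,"rx":0,"ry":0,"rz":0,"hand":0.06}]'
python3 - <<'E'
from h import *
Rt=wheelrot(1.1,C[2]); plan(G+Rt.apply([0,0,.005]),Rt,1)
E
```

```text
clock: 18.85
position: [0.5776, 0.2415, 0.1407]
ee_rot: [0.25, 0.278, 0.925, 0.066]
contact_force: [-0.5, 0.1, 0.6]
width: 0.06
gripper_force: 0.0
1 rows  d [0.0012, -0.0019, -0.0001]  r [-0.06, -0.02, -0.03]  total t [0.0012, -0.0019, -0.0001] tot r [-0.1, -0.0, -0.0]
```

```bash
python3 -m pendant '[{"dx":0.001,"dy":-0.002,"dz":0,"rx":0,"ry":0,"rz":0,"hand":0.01},{"dx":0,"dy":0,"dz":0,"rx":0,"ry":0,"rz":0,"hand":0.01},{"dx":0,"dy":0,"dz":0,"rx":0,"ry":0,"rz":0,"hand":0.01},{"dx":0,"dy":0,"dz":0,"rx":0,"ry":0,"rz":0,"hand":0.01},{"dx":0,"dy":0,"dz":0,"rx":0,"ry":0,"rz":0,"hand":0.01},{"dx":0,"dy":0,"dz":0,"rx":0,"ry":0,"rz":0,"hand":0.01},{"dx":0,"dy":0,"dz":0,"rx":0,"ry":0,"rz":0,"hand":0.01}]' 40
python3 - <<'E'
from h import *
Rt=wheelrot(0,C[2]); plan(G+Rt.apply([0,0,.005]),Rt,12)
E
```

```text
clock: 19.43
position: [0.5752, 0.2405, 0.1417]
ee_rot: [0.251, 0.278, 0.925, 0.067]
contact_force: [-3.9, 0.4, 6.3]
width: 0.0214
gripper_force: 40.6
12 rows  d [0.0, 0.0, 0.0002]  r [0.0, 0.01, -5.26]  total t [0.0005, -0.0001, 0.002] tot r [0.0, 0.1, -63.1]
```

```bash
python3 -m pendant '[{"dx":0,"dy":0,"dz":0,"rx":0,"ry":0,"rz":-5.25,"hand":0.01},{"dx":0,"dy":0,"dz":0,"rx":0,"ry":0,"rz":-5.25,"hand":0.01},{"dx":0,"dy":0,"dz":0,"rx":0,"ry":0,"rz":-5.25,"hand":0.01},{"dx":0,"dy":0,"dz":0,"rx":0,"ry":0,"rz":-5.25,"hand":0.01},{"dx":0,"dy":0,"dz":0,"rx":0,"ry":0,"rz":-5.25,"hand":0.01},{"dx":0,"dy":0,"dz":0,"rx":0,"ry":0,"rz":-5.25,"hand":0.01},{"dx":0,"dy":0,"dz":0,"rx":0,"ry":0,"rz":-5.25,"hand":0.01},{"dx":0,"dy":0,"dz":0,"rx":0,"ry":0,"rz":-5.25,"hand":0.01},{"dx":0,"dy":0,"dz":0,"rx":0,"ry":0,"rz":-5.25,"hand":0.01},{"dx":0,"dy":0,"dz":0,"rx":0,"ry":0,"rz":-5.25,"hand":0.01},{"dx":0,"dy":0,"dz":0,"rx":0,"ry":0,"rz":-5.25,"hand":0.01},{"dx":0,"dy":0,"dz":0,"rx":0,"ry":0,"rz":-5.25,"hand":0.01}]'
python3 -m pendant '[{"dx":0,"dy":0,"dz":0,"rx":0,"ry":0,"rz":0,"hand":0.01},{"dx":0,"dy":0,"dz":0,"rx":0,"ry":0,"rz":0,"hand":0.01}]'
python3 - <<'E'
from h import *
Rt=wheelrot(0,C[2]); plan(G+Rt.apply([0,0,.005]),Rt,1)
E
```

```text
clock: 20.43
position: [0.575, 0.2382, 0.1417]
ee_rot: [0.248, -0.248, 0.933, -0.076]
contact_force: [-2.2, -9.1, 8.5]
width: 0.0214
gripper_force: 40.8
clock: 20.6
position: [0.575, 0.2382, 0.1417]
ee_rot: [0.248, -0.246, 0.934, -0.076]
contact_force: [-2.9, -7.9, 8.8]
width: 0.0211
gripper_force: 40.8
1 rows  d [-0.001, 0.0023, 0.002]  r [-0.2, -0.02, -0.01]  total t [-0.001, 0.0023, 0.002] tot r [-0.2, -0.0, -0.0]
```

Release, retract, turn the tool upright and take the last picture (wrist and scene views together).

```bash
python3 -m pendant '[{"dx":0,"dy":0,"dz":0,"rx":0,"ry":0,"rz":0,"hand":0.085},{"dx":0,"dy":0,"dz":0,"rx":0,"ry":0,"rz":0,"hand":0.085},{"dx":0,"dy":0,"dz":0,"rx":0,"ry":0,"rz":0,"hand":0.085},{"dx":0,"dy":0,"dz":-0.02,"rx":0,"ry":0,"rz":0,"hand":0.085},{"dx":0,"dy":0,"dz":-0.025,"rx":0,"ry":0,"rz":0,"hand":0.085},{"dx":0,"dy":0,"dz":-0.025,"rx":0,"ry":0,"rz":6,"hand":0.085},{"dx":0,"dy":0,"dz":-0.025,"rx":0,"ry":0,"rz":6,"hand":0.085},{"dx":0,"dy":0,"dz":-0.025,"rx":0,"ry":0,"rz":6,"hand":0.085},{"dx":0,"dy":0,"dz":0,"rx":0,"ry":0,"rz":6,"hand":0.085},{"dx":0,"dy":0,"dz":0,"rx":0,"ry":0,"rz":7,"hand":0.085},{"dx":0,"dy":0,"dz":0,"rx":0,"ry":0,"rz":0,"hand":0.085},{"dx":0,"dy":0,"dz":0,"rx":0,"ry":0,"rz":0,"hand":0.085}]'
python3 - <<'E'
from h import *
from rig import manip
d=manip.get_image("wrist")["frame"];s=manip.get_image("scene")["frame"]
a=cv2.resize(d[100:300,180:380,::-1],(400,400),interpolation=cv2.INTER_CUBIC); b=cv2.resize(s[200:340,180:320,::-1],(400,400),interpolation=cv2.INTER_CUBIC)
cv2.imwrite("pics/fin.png",np.hstack([a,b]))
E
```

```text
clock: 21.6
position: [0.5149, 0.2423, 0.2438]
ee_rot: [0.259, 0.011, 0.966, -0.006]
contact_force: [-0.5, 0.1, 1.0]
width: 0.0851
gripper_force: 0.0
```

View pics/fin.png

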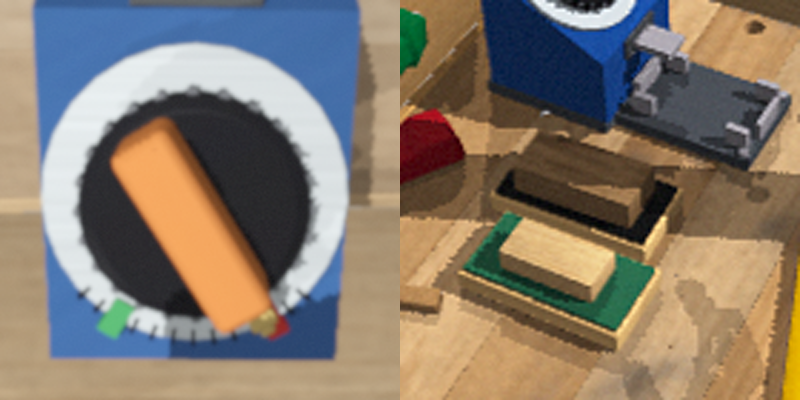

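Right half: both blocks lie flat on their stands. Left half: the pointer (265,320) is at the red mark (280,327), perhaps a little towards green. I'll measure that from the colours.

```bash
cat > ang.py <<'E'
from h import *
from rig import manip
import pickle
def go(st,d,name):
    f=d["frame"];hsv=cv2.cvtColor(f,cv2.COLOR_RGB2HSV).astype(int);H,S,V=hsv.transpose(2,0,1)
    roi=np.zeros(H.shape,bool);roi[110:290,200:362]=1
    p,A=cam(d,st);n=R.from_euler('z',C[2])*R.from_euler('y',-np.pi/6)
    for nm,m,h in[("red",((H<6)|(H>173))&(S>170),-.026),("green",(H>50)&(H<85)&(S>110),-.026),("brass",(H>16)&(H<27)&(S>100),-.02),("orange",(H>=8)&(H<=14)&(S>150),.012)]:
        v,u=np.nonzero(m&roi)
        if len(u)<5: print(name,nm,len(u));continue
        r=np.c_[(u-d["cx"])/d["fx"],-(v-d["cy"])/d["fy"],-np.ones(len(u))]@A.T
        N=n.apply([0,0,1]);P=p+r*(((G+N*h-p)@N)/(r@N))[:,None];L=n.inv().apply(P-G)[:,:2]
        if nm=="orange":
            (c,_,_)=cv2.minAreaRect(L.astype(np.float32)*1000); w,e=np.linalg.eigh(np.cov(L.T));x=e[:,1]*np.sign(e[0,1]);print(name,nm,len(u),"c",np.round(c,1),"q",round(.55-np.arctan2(x[1],x[0]),3))
        else:
            a=.55-np.arctan2(L[:,1],L[:,0]);print(name,nm,len(u),"q mean",a.mean().round(3),"range",np.percentile(a,[3,97]).round(3),"r",np.hypot(*L.T).mean().round(4))
for n in("w2","w3"): go(*pickle.load(open(n+".pkl","rb")),n)
st=manip.get_state();go(st,manip.get_image("wrist"),"now")
E
python3 ang.py
```

```text
w2 red 110 q mean 0.005 range [-0.049  0.059] r 0.0624
w2 green 167 q mean 1.115 range [1.049 1.182] r 0.0629
w2 brass 137 q mean -0.239 range [-0.318 -0.153] r 0.0562
w2 orange 3492 c [ 1.3 -0.2] q -0.269
w3 red 125 q mean 0.007 range [-0.049  0.059] r 0.0617
w3 green 29 q mean 1.15 range [1.08  1.189] r 0.0679
w3 brass 95 q mean 1.09 range [1.004 1.173] r 0.0586
w3 orange 2734 c [ 0.9 -0.8] q 1.079
now red 27 q mean -0.028 range [-0.056  0.011] r 0.0657
now green 172 q mean 1.116 range [1.051 1.181] r 0.0627
now brass 102 q mean 0.041 range [-0.041  0.125] r 0.058
now orange 3339 c [5.  1.6] q 0.018
```

```bash
python3 -c "
from rig import manip
print(manip.sign_off())"
```

```text
the job is handed in; nothing more can be done
None
```

I handed the job in at about 22 s on the clock: the wheel went to green and back to red (last measured about 0.03 rad from the mark), the pale block lies flat on the green-topped stand and the dark block on the black-topped stand, and the arm touched none of the other things; no verdict was returned.

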